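# Fit the cover plate onto the clock movement

## Robot

A 6-joint arm with a two-finger parallel gripper is mounted at the origin on the work surface. World frame = base frame: x ahead of the robot, y to its left, z up, the work surface at z = 0. Lengths are in m, angles in degrees, forces in N, time in s.
With the tool pointing down it reaches from about 0.4 to 0.825 m from the base axis. Payload 7 kg.
Tool frame: the origin (TCP) lies between the finger pads; the fingertips stand 14 mm ahead of it and the grasp point (between the pads) lies 5 mm behind it (r.tips_ahead is the distance from the TCP to the fingertips, in m); z points along the fingers, y is the direction in which the jaws open and shut (so a half turn about z gives the same grasp; the last joint's range is limited). The gripper opens to 88 mm and grips with 3 to 60 N. Pads are 19 mm wide; open, the fingers measure 130 mm over their backs; the gripper's body (78 mm by 193 mm) begins 47 mm behind the grasp point.
Start: joints at [93.799, 20.546, 0.682, 0, -70.136, -16.507], TCP at [0.149, 0.658, 0.241] pointing down, gripper open.
Joint ranges: [-176.03, 176.03], [-82.01, 121.73], [-58.28, 71.71], [-173.87, 95.51], [-174.79, -0.11], [-173.66, 173.66]. Speed limits (degrees/s): [136.94, 136.94, 172.46, 180, 180, 180].

## Interface

Orientations are given as [roll, pitch, yaw] about the fixed x, y, z axes, in that order (R = Rz(yaw) Ry(pitch) Rx(roll)).
In Python, from plant import r gives the robot as it stands.
- The arm moves only by the tool apply_moves, never from a script. Its arguments are lists of equal length, an entry for each row: "slide": the shift along the tool's x, y, z as a fraction of full scale, a list of three; "turn": the turn, a rotation vector about the tool's x, y, z as a fraction of full scale, a list of three; "jaw": the closure, from 0 (fully open) to 1 (shut). In form: {"slide": [[dx, dy, dz], ...], "turn": [[wx, wy, wz], ...], "jaw": [jaw, ...]}. A call has 1 to 8 rows; each row shifts and turns the commanded pose from where the row before left it, along the tool's axes as they then stand; what a row does not reach is not made up. Full scale, the value 1, is 0.1 m for a shift and 1.5 rad for a turn. A row lasts 1/10 s, in which the tool goes at most 50 mm and 8.59 degrees, less where a joint would pass 70% of its speed; a pose out of reach is approached as far as the arm can. A call with a number of a shift or a turn outside -1 to 1 is refused whole. A call with a gripper value outside its range is refused whole. The fingers move at their own pace and stop on an object; "newtons" is the grip in N (left out, the last holds). Time passes only in rows, so rows that do not move let the fingers close. It gives the time, the measured TCP pose, the force and the opening at its end, in the units of the state.
- r.get_state(): the state, without advancing time (a new reading comes with each control period).
- r.capture(name): name is "scene" or "side" or "wrist"; returns a dict with "pixels" (400x640x3 uint8, blue, green, red), "depth" (400x640 float32, m along the optical axis (not along the pixel's ray), 0 where there is no reading), "fx", "fy", "cx", "cy" (pixels), "rvec" (rotation vector, rad) and "tvec" (3), from world to camera coordinates, as OpenCV has them. Camera axes: x right, y down, z forward; pixel columns grow to the right and rows downward; lengths in m; the calibration is good to about 2 mm. A picture is of the moment at which its call begins.
- r.close_job(): hands the job in, once; it reports no verdict.
The state is a dict: "time_s": time; "joints": joint angles; "qd": joint speeds; "joint_torque": joint torques, N m; "tcp_pos": TCP position; "eef_rot": TCP orientation; "contact_force": force on the tool from outside, world axes, zero at the start; "moment": the same for the moment, N m; "gripper_width": finger opening in m.
Only numpy, scipy, OpenCV 4.12 (cv2) and the standard library are available. Lean on these libraries where they do the work, as an engineer would, in place of code of your own. Each camera call takes 0.05 s, during which the arm holds its last target.

## Task

Take the round brass cover plate by its hexagonal sleeve, slide it onto the upright arbor of the clock movement, and turn it, bearing only lightly on the pins, until its three holes drop over the three pins. Keep hold of it and lower it gently, without letting it drop, until it lies fully home and level on the pillar shoulders, then let go, leaving the loose gear wheel where it lies.

Things in the scene. Friction and masses are not known exactly. Their poses are not given: they have to be found in the camera images.
- cover_sleeve (a point): The steel sleeve of the brass cover plate: a hexagon 28 mm across flats, its top 50 mm above the plate's underside, with a 14 mm bore right through. Point on the bore's axis, 28 mm above the underside: grip here. z points up the sleeve, x at one of the plate's holes and squarely through a flat (flats face 0, 60, 120.. degrees from x). Plate and sleeve are one piece of about 0.3 kg.
- cover_foot (a point): Centre of the underside of the same brass cover plate, a disc 104 mm across and 6 mm thick that lies flat on the bench. Three round 11 mm holes, 120 degrees apart, lie on a circle of 40 mm radius about this point; the x axis points at one of them.
- holder_seat (a point): The clock movement on its fixed pale round holder (124 mm across). Point on its upright axis, level with the shoulders of three brass pillars (16 mm across, 120 degrees apart, 40 mm radius), where the plate's underside must rest. From each shoulder a steel pin of 8 mm diameter rises 14 mm, edge bevelled; a plate whose holes miss the pins rests on them 14 mm high. x points to the red mark.
- arbor_tip (a point): Tip of the movement's upright steel arbor, 12 mm in diameter with a 7 mm tapered end, 35 mm above the shoulders; x points to the red mark on the holder. The movement sits in a stiff swivel (0.4 N m) and is turned by an unmeasured 0.15 to 1.15 rad (9 to 66 degrees) anticlockwise from above: one pin lies that far round from the red mark's direction, the others 120 degrees on.
- gear_mid (a point): Bystander: a flat brass gear wheel 89 mm across and 5 mm thick with five round windows and a small steel hub, 19 mm high in all, lying on the bench. The point is on its axis, 10 mm above the bench.
There are look-alikes about, which are no part of the job. Leave any green look-alike of the part that bears holder_seat alone.

How it is judged (in metres and radians):
On the way:
1. the cover plate's sleeve is on the arbor (horizontal distance between cover_sleeve and holder_seat below 0.004 m and z of cover_sleeve in the frame of holder_seat below 0.059 m and angle between cover_sleeve's own z axis and vertical below 0.15 rad), for 0.05 s.
At the end, for the whole second after the job is handed in: The cover plate is on the arbor, within 4 mm of its axis, level within 0.05 rad and home on the pillar shoulders (underside within 3 mm above them, all three pins through its holes), and released (horizontal distance between cover_sleeve and holder_seat below 0.004 m and z of cover_sleeve in the frame of holder_seat between 0.024 and 0.031 m and angle between cover_sleeve's own z axis and vertical below 0.05 rad); the robot touches nothing.
It fails at once if the cover plate bears on the holder or movement with more than 40 N (contact force between cover and holder above 40 N).
It fails at once if the gear wheel is moved by more than 20 mm (distance of gear_mid from where it was at the start of the episode above 0.02 m).
It also fails if it takes over 69 s, if anything falls off the work surface, if the arm or the gripper's body presses on something with over 40 N, if the wrist force passes 120 N, or if a joint passes its speed limit or range.

## Working session

There is one attempt and no reset: what is moved stays moved. The work goes in short steps, Python scripts to look and compute and a tool call to move; the robot and the scene stay as the last step left them, time stands still between calls to the robot, and variables do not carry over. Pictures are saved under pics/ and viewed, and the job is handed in when it is done.

Besides the shell and the picture viewer there is one more tool, called as name(argument=value, ...) on one line, values as JSON. apply_moves: Moves the arm, as the interface text tells. Shift numbers are shares of 0.1 m and turn numbers shares of 1.5 rad, none past 1 either way. Its arguments: {"type":"object","properties":{"slide":{"type":"array"},"turn":{"type":"array"},"jaw":{"type":"array"},"newtons":{"type":"number"}},"required":["slide","turn","jaw"]}

```bash
ls; mkdir -p pics; cat > h.py <<'E'
import numpy as np, cv2
from plant import r
def cap(n,save=None):
    c=r.capture(n)
    if save: cv2.imwrite('pics/'+save,c['pixels'])
    np.savez('/tmp/%s.npz'%(save or n),**c)
    return c
def pose(c):
    R=cv2.Rodrigues(np.array(c['rvec'],float))[0]; t=np.array(c['tvec'],float).ravel()
    return R,t
def ray(c,u,v,z):
    R,t=pose(c); d=R.T@np.array([(u-c['cx'])/c['fx'],(v-c['cy'])/c['fy'],1.]); o=-R.T@t
    return o+d*(z-o[2])/d[2]
def cloud(c):
    R,t=pose(c); D=c['depth']; v,u=np.mgrid[:D.shape[0],:D.shape[1]]
    P=np.stack([(u-c['cx'])/c['fx']*D,(v-c['cy'])/c['fy']*D,D],-1)
    return (P-t)@R
def proj(c,p):
    R,t=pose(c); q=R@np.array(p)+t
    return q[0]/q[2]*c['fx']+c['cx'],q[1]/q[2]*c['fy']+c['cy']
def load(n):
    d=np.load('/tmp/%s.npz'%n); return {k:d[k] for k in d.files}
E
python3 - <<'E'
from h import *
for n in ('scene','side','wrist'):
    c=cap(n,n+'0.png'); R,t=pose(c); print(n,-R.T@t,c['fx'],R[2])
print(r.get_state())
E
```

```text
pics
scene [0.98753035 0.67380778 0.7492493 ] 413.33516093594915 [-0.45201572 -0.69622334 -0.55763325]
side [-0.34966232 -0.96349915  0.90767838] 476.87521862480503 [ 0.5826058   0.57741874 -0.57197734]
wrist [0.21907531 0.6425069  0.38472559] 293.6887331513576 [-0.26549875  0.05739275 -0.96240142]
{'time_s': 0.15, 'joints': array([ 9.37995676e+01,  2.05834921e+01,  6.46738976e-01, -1.39222768e-02,
       -7.01362409e+01, -1.65072762e+01]), 'qd': array([ 0.01699408, -0.18036437,  0.18268496, -0.01358085,  0.03989158,
       -0.03996425]), 'joint_torque': array([-7.23330249e-04, -5.83271599e+01,  2.93293619e+01,  7.00130090e+00,
        8.84072942e-03, -9.83705013e-05]), 'tcp_pos': array([0.14843151, 0.65812487, 0.23983032]), 'eef_rot': array([ 1.79926295e+02, -8.19199229e-03, -1.27124422e+01]), 'contact_force': array([ 0.3164582 , -0.26162104, -0.42941449]), 'moment': array([0.01248642, 0.00802883, 0.02778188]), 'gripper_width': 0.0877915611000083}
```

View pics/scene0.png

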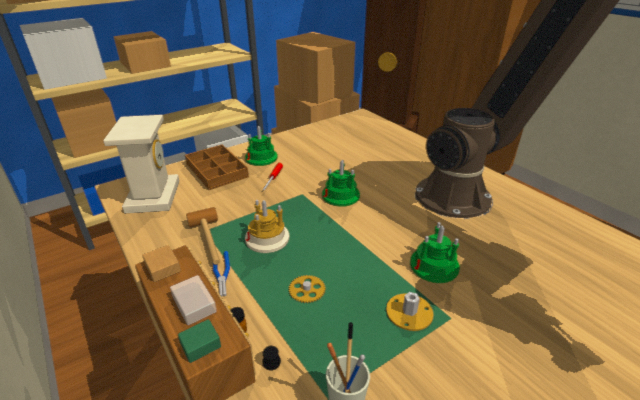

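View pics/side0.png

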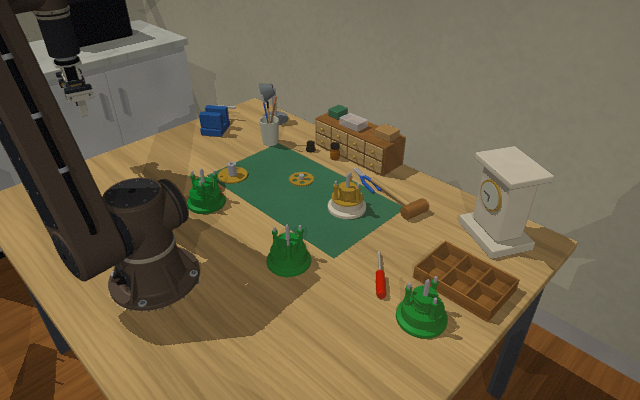

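View pics/wrist0.png

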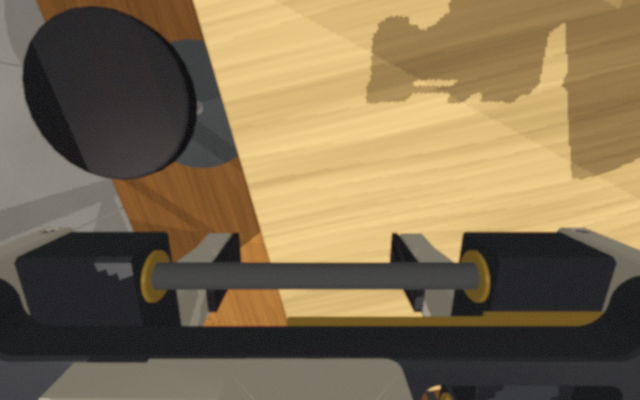

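The scene view shows the cover plate with its grey sleeve at (411,308), the gear at (307,288) and the pale holder with brass pillars at (267,230). There are three green look-alikes at (262,148), (341,185) and (435,258). Only the pale one at (267,230) fits the holder description. I'll check it in enlarged crops.

```bash
python3 - <<'E'
from h import *
s=load('scene0.png');d=load('side0.png')
def crop(c,x,y,w,h,W,H): return cv2.resize(c['pixels'][y:y+h,x:x+w],(W,H),interpolation=cv2.INTER_CUBIC)
a=crop(s,380,280,60,55,400,300);b=crop(s,235,190,65,65,400,300)
e=crop(d,212,150,50,40,400,300);f=crop(d,318,160,60,65,400,300)
cv2.imwrite('pics/crops.png',np.vstack([np.hstack([a,b]),np.hstack([e,f])]))
for n,c in(('scene',s),('side',d)):
    P=cloud(c); hsv=cv2.cvtColor(c['pixels'],cv2.COLOR_BGR2HSV)
    m=cv2.inRange(hsv,(18,150,90),(32,255,255))
    k,l,st,ce=cv2.connectedComponentsWithStats(m)
    for i in range(1,k):
        if st[i,4]>60:
            p=P[l==i]; print(n,st[i],ce[i].round(1),np.median(p,0).round(3),ray(c,*ce[i],.006).round(3))
E
```

```text
scene [378  52  19  19 272] [387.1  61.3] [-0.609 -0.989  0.101] [-0.845 -1.234  0.006]
scene [248 203  36  36 780] [266.1 223.8] [ 0.603 -0.134  0.058] [ 0.57  -0.208  0.006]
scene [289 275  36  28 571] [306.6 288.8] [0.613 0.073 0.004] [0.613 0.075 0.006]
scene [ 386  294   47   37 1032] [409.1 313.9] [0.468 0.274 0.005] [0.465 0.27  0.006]
side [218 167  30  16 291] [232.3 175.5] [0.443 0.25  0.006] [0.448 0.255 0.006]
side [289 172  25  14 201] [301.1 178.8] [0.601 0.063 0.005] [0.603 0.066 0.006]
side [332 177  31  30 572] [346.7 194.4] [ 0.577 -0.169  0.062] [ 0.644 -0.111  0.006]
side [482 180  19  31  98] [495.5 193. ] [ 0.743 -0.561  0.183] [ 1.    -0.459  0.006]
```

View pics/crops.png

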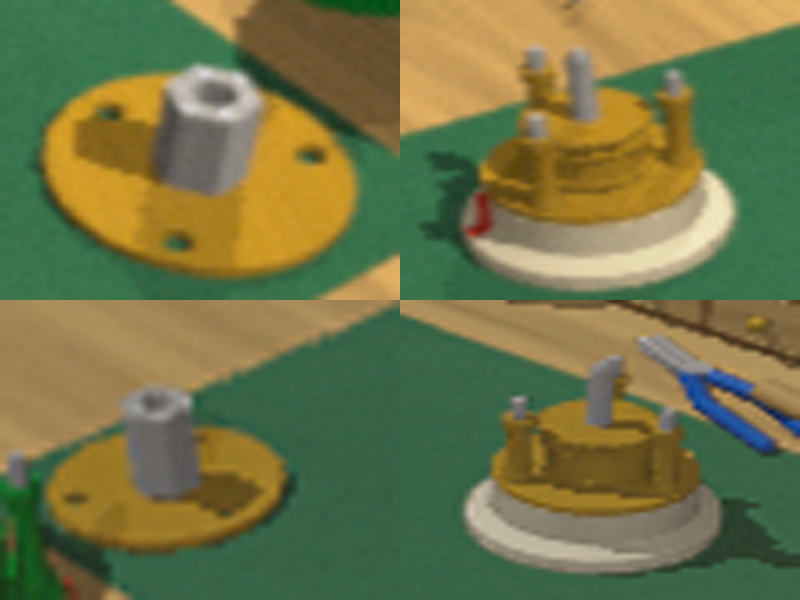

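The crops confirm it: the brass disc has a hex sleeve and three holes, and the pale holder has a red mark, three pillars and an arbor. Next I'll fit coarse centres and plan a wrist view over the cover.

```bash
cat >> h.py <<'E'
def circ(p):
    A=np.c_[2*p[:,:2],np.ones(len(p))]; s=np.linalg.lstsq(A,(p[:,:2]**2).sum(1),rcond=None)[0]
    return s[0],s[1],np.sqrt(s[2]+s[0]**2+s[1]**2)
def comps(c,lo,hi,amin=60):
    hsv=cv2.cvtColor(c['pixels'],cv2.COLOR_BGR2HSV); m=cv2.inRange(hsv,lo,hi)
    k,l,st,ce=cv2.connectedComponentsWithStats(m)
    return [(l==i,st[i],ce[i]) for i in range(1,k) if st[i,4]>=amin]
def hull(m):
    v,u=np.nonzero(m); return cv2.convexHull(np.c_[u,v].astype(np.int32))[:,0]
E
python3 - <<'E'
from h import *
s=load('scene0.png');d=load('side0.png')
for n,c,box in(('scene',s,(386,294)),('side',d,(218,167))):
    for m,st,ce in comps(c,(18,150,90),(32,255,255)):
        if abs(st[0]-box[0])<3 and abs(st[1]-box[1])<3:
            h=hull(m); (u,v),ax,an=cv2.fitEllipse(h.astype(np.float32)); print(n,'plate',circ(np.array([ray(c,a,b,.004) for a,b in h])), ray(c,u,v,.004))
    # holder pale base: hull
    P=cloud(c); 
    m=(np.hypot(P[...,0]-.59,P[...,1]+.15)<.09)&(P[...,2]>.004)&(P[...,2]<.2)
    hsv=cv2.cvtColor(c['pixels'],cv2.COLOR_BGR2HSV)
    m2=m&(hsv[...,1]<100)&(P[...,2]<.03); h=hull(m2)
    q=P[m2]; print(np.percentile(q[:,2],[5,50,95]), circ(np.array([ray(c,a,b,.005) for a,b in h])))
    m3=m&(P[...,2]>.085); q=P[m3]; print('top',q[:,2].max())
    for z0 in (.04,.06,.07,.08,.09,.1,.11,.12):
        k=m&(abs(P[...,2]-z0)<.004)
        if k.any(): print(z0,k.sum(),P[k].mean(0).round(4))
    m4=m&((hsv[...,0]<8)|(hsv[...,0]>172))&(hsv[...,1]>150); print('red',m4.sum(),P[m4].mean(0))
E
```

```text
scene plate (np.float64(0.456543677165077), np.float64(0.2625916811464783), np.float64(0.052771730603622426)) [0.45790259 0.264576   0.004     ]
[0.00535933 0.01349909 0.0273945 ] (np.float64(0.5966864226075448), np.float64(-0.15669442878973225), np.float64(0.06283646910544108))
top 0.13132403254915
0.04 138 [ 0.6107 -0.1302  0.0413]
0.06 56 [ 0.6017 -0.1337  0.06  ]
0.07 58 [ 0.6033 -0.1343  0.0708]
0.08 187 [ 0.596  -0.1517  0.0815]
0.09 49 [ 0.601  -0.1564  0.0903]
0.1 36 [ 0.5995 -0.1504  0.0999]
0.11 29 [ 0.5967 -0.1524  0.1087]
0.12 10 [ 0.5987 -0.152   0.1202]
red 15 [ 0.64903421 -0.16539279  0.02415658]
side plate (np.float64(0.45408615047348794), np.float64(0.26309805484920845), np.float64(0.052258167463591305)) [0.45306567 0.26207852 0.004     ]
[0.00542166 0.01406394 0.02745298] (np.float64(0.5984509587447769), np.float64(-0.1597640108066245), np.float64(0.06892648751333258))
top 0.1293253891798346
0.04 84 [ 0.5688 -0.1762  0.0408]
0.06 55 [ 0.5777 -0.1669  0.0595]
0.07 51 [ 0.5775 -0.1678  0.0708]
0.08 124 [ 0.5902 -0.1593  0.0816]
0.09 45 [ 0.5895 -0.1572  0.09  ]
0.1 27 [ 0.5848 -0.1625  0.0993]
0.11 23 [ 0.5943 -0.1648  0.1091]
0.12 11 [ 0.5904 -0.1561  0.1199]
red 0 [nan nan nan]<stdin>:17: RuntimeWarning: Mean of empty slice.
  ret = um.true_divide(
```

```bash
python3 - <<'E'
from h import *
s=load('scene0.png')
C=np.array([.4555,.263])
for u,v in((396.5,300.5),(426.8,308.4),(406.7,324)):
    p=ray(s,u,v,.005)[:2]-C; print(np.hypot(*p),np.degrees(np.arctan2(p[1],p[0])))
P=cloud(s)
for n in('scene0.png','side0.png'):
    c=load(n);P=cloud(c)
    for m,st,ce in comps(c,(50,150,60),(75,255,255),200):
        q=P[m]; q=q[q[:,2]>.02]
        if len(q): print(n,st,q.mean(0).round(3),q.min(0).round(3),q.max(0).round(3))
H=np.array([.597,-.157]); 
p=ray(s,482/1,0,0)
print(ray(s,235+480*65/800-0,0,0)[:0])
u,v=235+ (481-400)*65/400,190+215*65/300
for z in(.005,.015,.02): 
    p=ray(s,u,v,z); print('red',p, np.degrees(np.arctan2(*(p[:2]-H)[::-1])),np.hypot(*(p[:2]-H)))
# pin tops
for cx,cy,z in((535,120,.109),(672,78,.109),(537,55,.109),(577,55,.13)):
    u,v=235+(cx-400)*65/400,190+cy*65/300
    p=ray(s,u,v,z); q=p[:2]-H;print(p,np.hypot(*q),np.degrees(np.arctan2(q[1],q[0])))
E
```

```text
0.03904615568972928 -83.99661870146674
0.04039117333355918 154.18578241482726
0.04023998386277744 35.603733250374425
scene0.png [246 135  31  30 662] [ 0.394 -0.566  0.054] [ 0.339 -0.636  0.02 ] [ 0.435 -0.537  0.094]
scene0.png [324 170  36  36 939] [ 0.31  -0.189  0.056] [ 0.251 -0.249  0.02 ] [0.988 0.674 0.749]
scene0.png [ 411  227   49   56 1690] [0.315 0.206 0.06 ] [0.25  0.144 0.02 ] [0.988 0.674 0.749]
side0.png [ 187  173   38   41 1008] [0.279 0.165 0.061] [-0.35  -0.963  0.02 ] [0.339 0.23  0.908]
side0.png [ 267  228   44   49 1373] [ 0.277 -0.227  0.06 ] [-0.35  -0.963  0.02 ] [ 0.34  -0.167  0.908]
side0.png [ 396  280   51   59 1888] [ 0.357 -0.601  0.066] [-0.35  -0.963  0.02 ] [ 0.428 -0.542  0.908]
[]
red [ 0.63974553 -0.18639055  0.005     ] -34.51125625750662 0.05187469929696605
red [ 0.64441849 -0.17483262  0.015     ] -20.609719975639496 0.050660785124345846
red [ 0.64675497 -0.16905365  0.02      ] -13.618121703124016 0.05119421153490732
[ 0.63150349 -0.12900447  0.109     ] 0.044432421566012 39.05527137584391
[ 0.56322824 -0.13121461  0.109     ] 0.04249021280567735 142.63757116325903
[ 0.60064284 -0.18617134  0.109     ] 0.029397915463437542 -82.88189871157158
[ 0.59919921 -0.14805468  0.13      ] 0.009211692570916863 76.1877731860218
```

apply_moves(slide=[[0.15,0.13,0.0],[0.3,0.25,0.0],[0.33,0.27,0.0],[0.33,0.27,0.0],[0.33,0.27,0.0],[0.33,0.27,0.0],[0.33,0.27,0.05],[0.33,0.27,0.05]], turn=[[0,0,0],[0,0,0],[0,0,0],[0,0,0],[0,0,0],[0,0,0],[0,0,0],[0,0,0]], jaw=[0,0,0,0,0,0,0,0])

```text
time_s: 0.95
tcp_pos: [0.3422, 0.4084, 0.2306]
eef_rot: [-180.0, 0.0, -12.7]
contact_force: [-0.2, 0.2, -0.4]
gripper_width: 0.0879
```

apply_moves(slide=[[0.33,0.27,0.1],[0.33,0.27,0.1],[0.33,0.27,0.1],[0.25,0.2,0.1],[0.2,0.14,0.1],[0,0,0.1],[0,0,0],[0,0,0]], turn=[[0,0,0],[0,0,0],[0,0,0],[0,0,0],[0,0,0],[0,0,-0.07],[0,0,-0.07],[0,0,-0.07]], jaw=[0,0,0,0,0,0,0,0])

```text
time_s: 1.75
tcp_pos: [0.4567, 0.2653, 0.1699]
eef_rot: [180.0, 0.1, 5.5]
contact_force: [0.1, 0.6, 0.2]
gripper_width: 0.0878
```

```bash
python3 - <<'E'
from h import *
c=cap('wrist','wrist1.png'); s=r.get_state(); print(s['time_s'],s['tcp_pos'],s['eef_rot'],s['joints'].round(1))
E
```

```text
1.8 [0.45668474 0.26560851 0.17015243] [1.79969693e+02 3.73807476e-02 5.90697527e+00] [ 51.5  10.2 -23.4  -0.  -56.4  44.4]
```

View pics/wrist1.png

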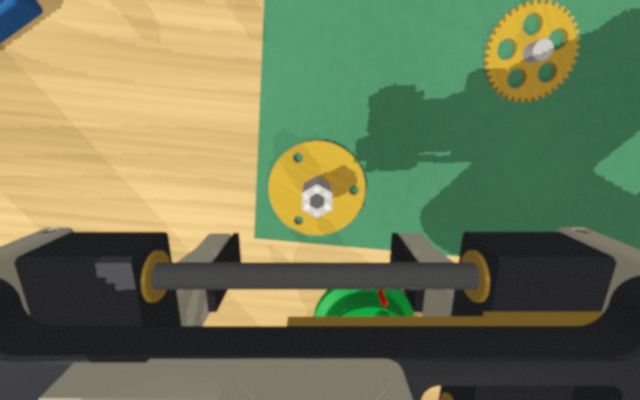

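The wrist view shows the cover at (317,188), with the sleeve top at (317,200) and holes at (297,157), (354,190) and (298,220). The gear is at (533,50), well clear.

```bash
cat > m1.py <<'E'
from h import *
import sys
def plate(c,near,zt=.006,zb=.0):
    out=[]
    for m,st,ce in comps(c,(15,120,60),(32,255,255),800):
        if np.hypot(*(ce-near))<40:
            h=hull(m); pts=np.array([ray(c,a,b,zt) for a,b in h]); C=circ(pts); print('plate',np.round(C,4))
            full=np.zeros(m.shape,np.uint8); cv2.fillConvexPoly(full,h,1)
            full=cv2.erode(full,np.ones((5,5)))
            hsv=cv2.cvtColor(c['pixels'],cv2.COLOR_BGR2HSV)
            k,l,s2,c2=cv2.connectedComponentsWithStats((full>0).astype(np.uint8)*(~m).astype(np.uint8))
            for i in range(1,k):
                if s2[i,4]>15:
                    p=ray(c,*c2[i],zt-.001); q=p[:2]-C[:2]; print(s2[i,4],c2[i].round(1),np.hypot(*q).round(4),np.degrees(np.arctan2(q[1],q[0])).round(1))
            return C
if __name__=='__main__':
    c=load('wrist1.png'); plate(c,np.array([317,188]))
    hsv=cv2.cvtColor(c['pixels'],cv2.COLOR_BGR2HSV)
    g=(hsv[...,1]<60)&(hsv[...,2]>130); g[:170]=0;g[230:]=0;g[:,:290]=0;g[:,345:]=0
    h=hull(g); print(h.min(0),h.max(0)); (u,v),_=cv2.minEnclosingCircle(h); print(u,v,ray(c,u,v,.05))
    print('bore',ray(c,317,200.5,.05))
E
python3 m1.py
```

```text
plate [0.4545 0.2633 0.0524]
65 [298.  157.1] 0.0399 35.0
1068 [316.6 197. ] 0.0088 -174.4
54 [353.4 189.4] 0.0399 -84.8
48 [298.5 219.2] 0.0399 155.2
[302 178] [331 216]
316.1455993652344 196.98468017578125 [0.45785247 0.26439686 0.05      ]
bore [0.45453371 0.26326486 0.05      ]
```

apply_moves(slide=[[-0.024,0.021,0.15],[0,0,0.25],[0,0,0.3],[0,0,0.3],[0,0,0.2],[0,0,0.12],[0,0,0.07],[0,0,0]], turn=[[0,0,0.009],[0,0,0],[0,0,0],[0,0,0],[0,0,0],[0,0,0],[0,0,0],[0,0,0]], jaw=[0,0,0,0,0,0,0,0])

```text
time_s: 2.6
tcp_pos: [0.4544, 0.2636, 0.0311]
eef_rot: [180.0, 0.0, 4.5]
contact_force: [-0.7, -0.5, 0.2]
gripper_width: 0.0878
```

```bash
python3 - <<'E'
from h import *
c=cap('wrist','wrist2.png'); cap('scene','scene2.png');s=r.get_state(); print(s['time_s'],s['tcp_pos'],s['eef_rot'],s['contact_force'])
E
```

```text
2.7 [0.45496619 0.26420102 0.03230342] [-1.79957889e+02 -5.18167583e-02  4.56289936e+00] [-0.02001039 -0.17640912  0.36310768]
```

View pics/wrist2.png

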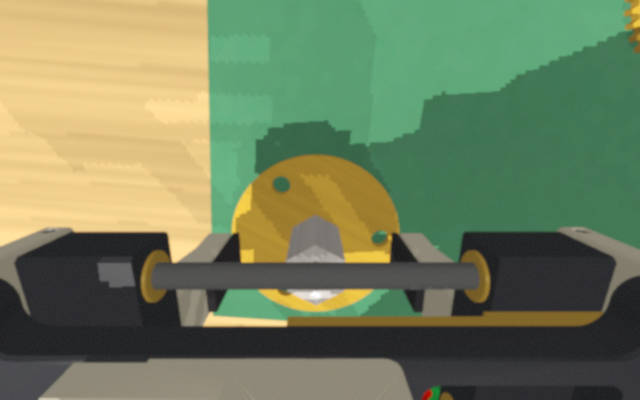

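The sleeve sits midway between the fingers (column 316, fingers at 238 and 393). Closing now.

apply_moves(slide=[[0,0,0],[0,0,0],[0,0,0],[0,0,0],[0,0,0],[0,0,0],[0,0,0],[0,0,0]], turn=[[0,0,0],[0,0,0],[0,0,0],[0,0,0],[0,0,0],[0,0,0],[0,0,0],[0,0,0]], jaw=[0.4,0.6,0.8,1,1,1,1,1], newtons=30)

```text
time_s: 3.5
tcp_pos: [0.4545, 0.2637, 0.0315]
eef_rot: [180.0, 0.0, 4.6]
contact_force: [0.4, -0.2, -0.5]
gripper_width: 0.0292
```

apply_moves(slide=[[0,0,0],[0,0,0],[0,0,-0.02],[0,0,-0.05],[0,0,-0.1],[0,0,-0.1],[0,0,-0.1],[0,0,0]], turn=[[0,0,0],[0,0,0],[0,0,0],[0,0,0],[0,0,0],[0,0,0],[0,0,0],[0,0,0]], jaw=[1,1,1,1,1,1,1,1])

```text
time_s: 4.3
tcp_pos: [0.4554, 0.2646, 0.0706]
eef_rot: [-179.9, -0.1, 4.6]
contact_force: [0.1, 0.4, -3.7]
gripper_width: 0.0277
```

apply_moves(slide=[[0,0,-0.2],[0,0,-0.35],[0,0.1,-0.4],[0,0.2,-0.4],[0,0.3,-0.3],[0,0.35,-0.15],[0,0.35,0],[0,0.35,0]], turn=[[0,0,0],[0,0,0],[0,0,0],[0,0,0],[0,0,0],[0,0,0],[0,0,0],[0,0,0]], jaw=[1,1,1,1,1,1,1,1])

```text
time_s: 5.1
tcp_pos: [0.4674, 0.0981, 0.2492]
eef_rot: [-179.9, -0.1, 4.6]
contact_force: [0.1, 0.2, -3.7]
gripper_width: 0.0279
```

apply_moves(slide=[[0,0.35,0],[0,0.35,0],[0,0.35,0],[0,0.35,0],[-0.05,0.35,0],[-0.05,0.35,0],[-0.05,0.25,0],[0,0.1,0]], turn=[[0,0,0],[0,0,0],[0,0,0],[0,0,0],[0,0,0],[0,0,0],[0,0,0],[0,0,0]], jaw=[1,1,1,1,1,1,1,1])

```text
time_s: 5.9
tcp_pos: [0.4712, -0.148, 0.2483]
eef_rot: [-180.0, 0.0, 4.4]
contact_force: [0.7, -0.1, -3.1]
gripper_width: 0.028
```

```bash
python3 - <<'E'
from h import *
c=cap('wrist','wrist3.png'); cap('scene','scene3.png');s=r.get_state(); print(s['time_s'],s['tcp_pos'],s['eef_rot'],s['contact_force'],s['gripper_width'],s['joints'].round(1))
E
```

```text
6.0 [ 0.47191734 -0.14715325  0.24828641] [-1.79989278e+02  2.21521924e-02  4.44273297e+00] [ 0.10637154  0.50759517 -3.88463563] 0.027903955569798657 [  5.5   3.  -20.8  -0.  -66.2  88.9]
```

View pics/wrist3.png

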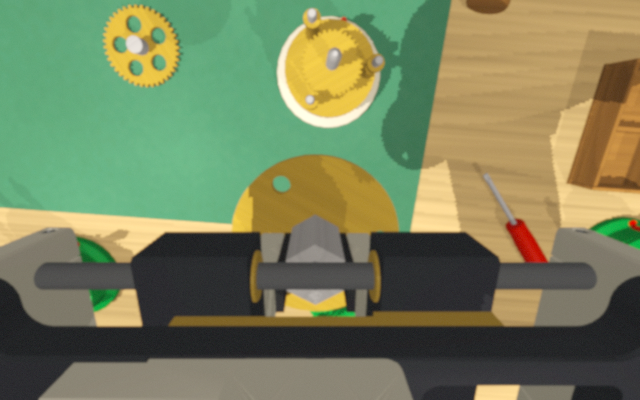

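View pics/scene3.png

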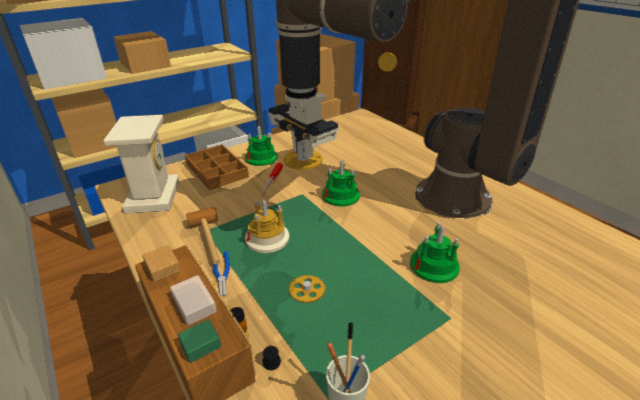

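```bash
python3 - <<'E'
from h import *
c=load('wrist3.png'); cr=c['pixels'][0:135,265:400]; cv2.imwrite('pics/c3.png',cv2.resize(cr,(594,594),interpolation=cv2.INTER_CUBIC))
E
```

```text
(no output)
```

View pics/c3.png

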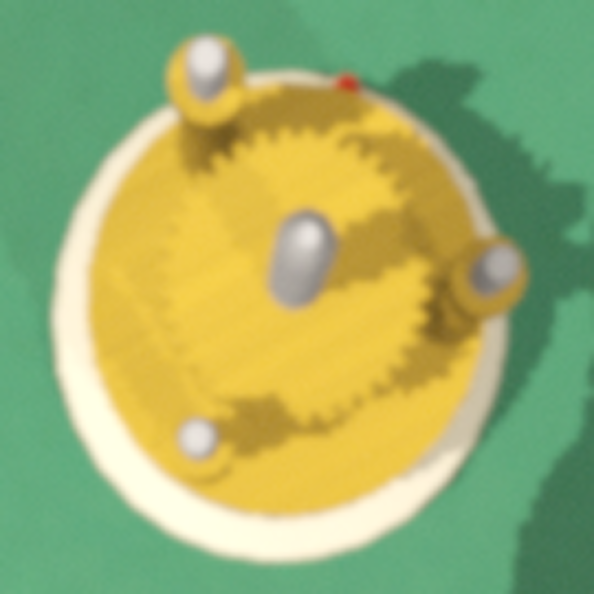

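The crop shows pin tops at about (207,52), (504,263) and (197,437), the arbor tip at (313,230) and the red mark at (347,83), all in crop pixels.

```bash
python3 - <<'E'
from h import *
c=load('wrist3.png'); P=cloud(c); f=lambda x,y:(265+(x+.5)/4.4-.5,(y+.5)/4.4-.5)
T=[f(207,52),f(504,263),f(197,437)]
for x,y in T+[f(313,230)]:
    print('depth z',P[int(round(y)),int(round(x))].round(4))
for z in(.100,.105,.108,.11,.115):
    p=np.array([ray(c,*t,z)[:2] for t in T]); C=p.mean(0); d=p-C
    a=np.degrees(np.arctan2(d[:,1],d[:,0])); print(z,C.round(4),np.hypot(*d.T).round(4),a.round(1))
for z in(.12,.13,.135): print('arbor',ray(c,*f(313,230),z).round(4))
for z in(.02,.024): print('red',ray(c,*f(347,83),z).round(4))
print('base',circ(np.array([ray(c,*f(*t),.0) for t in((55,320),(280,562),(100,450),(440,500))])))
print(P[125:128,320:330,2].mean())
# plate hole + plate edge in the gripper, at z=TCP-.031+.006
for z in (.2233,.217):
  print(ray(c,282,184,z),ray(c,315,155,z))
E
```

```text
depth z [ 0.6299 -0.1329  0.1099]
depth z [ 0.5972 -0.1945  0.1111]
depth z [ 0.5593 -0.1355  0.1096]
depth z [ 0.5959 -0.1553  0.1307]
0.1 [ 0.5972 -0.1549] [0.042  0.0418 0.0419] [ 32.5 -87.5 152.7]
0.105 [ 0.5963 -0.1547] [0.0413 0.0411 0.0412] [ 32.5 -87.5 152.7]
0.108 [ 0.5957 -0.1546] [0.0408 0.0407 0.0408] [ 32.5 -87.5 152.7]
0.11 [ 0.5953 -0.1545] [0.0405 0.0404 0.0405] [ 32.5 -87.5 152.7]
0.115 [ 0.5944 -0.1543] [0.0398 0.0397 0.0398] [ 32.5 -87.5 152.7]
arbor [ 0.5981 -0.1556  0.12  ]
arbor [ 0.5961 -0.1551  0.13  ]
arbor [ 0.5951 -0.1548  0.135 ]
red [ 0.6527 -0.1659  0.02  ]
red [ 0.6516 -0.1656  0.024 ]
base (np.float64(0.5994804573053701), np.float64(-0.1578986363790731), np.float64(0.06628581443361235))
0.00919839053219319
[ 0.50425145 -0.12563353  0.2233    ] [ 0.52280743 -0.14377152  0.2233    ]
[ 0.50279528 -0.12502772  0.217     ] [ 0.52203914 -0.14383809  0.217     ]
```

```bash
python3 - <<'E'
from h import *
c=load('wrist3.png')
for m,st,ce in comps(c,(15,120,40),(32,255,255),800):
    print(st,ce)
    if st[1]>140 and st[1]<170:
        h=[p for p in hull(m) if p[1]<225]; h=np.array(h)
        print(len(h),h.tolist())
        for z in(.2233,):
            print(circ(np.array([ray(c,a,b,z) for a,b in h])))
            # fixed radius .052
            from scipy.optimize import least_squares
            p=np.array([ray(c,a,b,z)[:2] for a,b in h])
            s=least_squares(lambda q:np.hypot(*(p-q).T)-.0523,[.47,-.147]); print(s.x,abs(s.fun).max())
            # hole
    k,l,s2,c2=cv2.connectedComponentsWithStats((~m).astype(np.uint8))
    for i in range(1,k):
        if 30<s2[i,4]<500: print('hole',c2[i],s2[i,4],ray(c,*c2[i],.2225))
E
```

```text
[ 104    5   76   82 3439] [141.7074731  45.5783658]
hole [133.93582888  23.9197861 ] 187 [ 0.58255272 -0.04538346  0.2225    ]
hole [158.32432432  35.43243243] 185 [ 0.57816757 -0.05756733  0.2225    ]
hole [159.05454545  62.12727273] 165 [ 0.5653427  -0.05710204  0.2225    ]
hole [136.11515152  67.38181818] 165 [ 0.56178434 -0.0446981   0.2225    ]
[ 286   11   98  106 6638] [330.02892437  66.76092196]
hole [332.99283154  58.50179211] 279 [ 0.57434528 -0.14932693  0.2225    ]
hole [309.3875  99.25  ] 80 [ 0.55292133 -0.13831563  0.2225    ]
[ 557   30   83  164 8757] [608.24974306 120.54413612]
hole [588.91891892  61.59459459] 37 [ 0.583512   -0.28550574  0.2225    ]
hole [626.25714286  73.94285714] 35 [ 0.57912827 -0.30760256  0.2225    ]
hole [615.35714286  94.42857143] 42 [ 0.56852126 -0.30545029  0.2225    ]
[ 229  155  169   80 9338] [315.48254444 198.37288499]
27 [[233, 217], [237, 205], [242, 195], [246, 189], [261, 174], [266, 170], [276, 164], [280, 162], [288, 159], [300, 156], [305, 155], [324, 155], [331, 156], [339, 158], [345, 160], [350, 162], [354, 164], [361, 168], [369, 174], [381, 186], [384, 190], [386, 193], [389, 198], [392, 204], [394, 209], [395, 212], [397, 221]]
(np.float64(0.4714709769136807), np.float64(-0.14764152108860384), np.float64(0.05157310291090783))
[ 0.47056649 -0.14761807] 0.0004119062774979726
hole [281.14574899 183.47368421] 247 [ 0.50434678 -0.12503527  0.2225    ]
[ 169  311  340   16 4118] [350.16731423 319.92472074]
```

apply_moves(slide=[[0.1,0.014,0],[0.2,0.028,0],[0.25,0.034,0],[0.25,0.034,0.1],[0.23,0.03,0.2],[0.13,0.018,0.2],[0.076,0.008,0.15],[0,0,0.05]], turn=[[0,0,0],[0,0,0.018],[0,0,0],[0,0,0],[0,0,0],[0,0,0],[0,0,0],[0,0,0]], jaw=[1,1,1,1,1,1,1,1])

```text
time_s: 6.8
tcp_pos: [0.5966, -0.1545, 0.176]
eef_rot: [-180.0, 0.2, 3.1]
contact_force: [-0.4, 0.4, -3.1]
gripper_width: 0.028
```

```bash
python3 - <<'E'
from h import *
a=cap('scene','scene4.png');b=cap('side','side4.png');w=cap('wrist','wrist4.png');s=r.get_state(); print(s['time_s'],s['tcp_pos'],s['eef_rot'],s['contact_force'],s['gripper_width'])
def crop(c,x,y,w,h,W,H): return cv2.resize(c['pixels'][y:y+h,x:x+w],(W,H),interpolation=cv2.INTER_CUBIC)
u,v=proj(a,(.5955,-.1547,.13));u2,v2=proj(b,(.5955,-.1547,.13));print(u,v,u2,v2)
cv2.imwrite('pics/c4.png',np.hstack([crop(a,int(u)-40,int(v)-40,80,80,400,400),crop(b,int(u2)-40,int(v2)-40,80,80,400,400)]))
E
```

```text
6.95 [ 0.59634139 -0.15510872  0.17885831] [1.79992161e+02 1.49428295e-02 3.05182590e+00] [ 0.29623858  0.33838225 -2.94317823] 0.02803905820453232
263.7996788639556 200.2992702569673 347.9682075251794 173.20742362163384
```

View pics/c4.png

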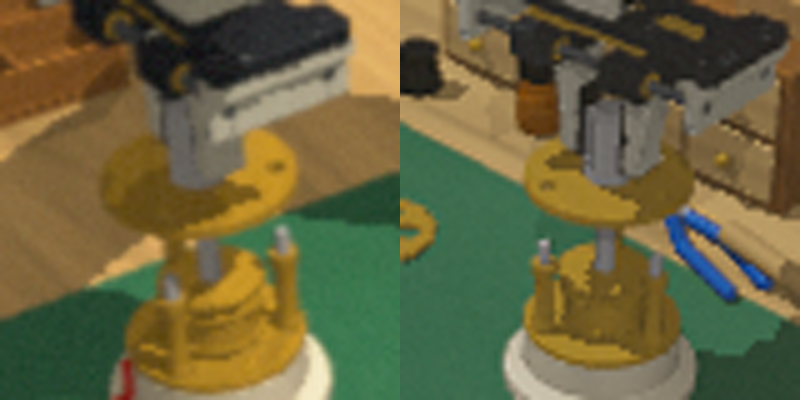

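View pics/wrist4.png

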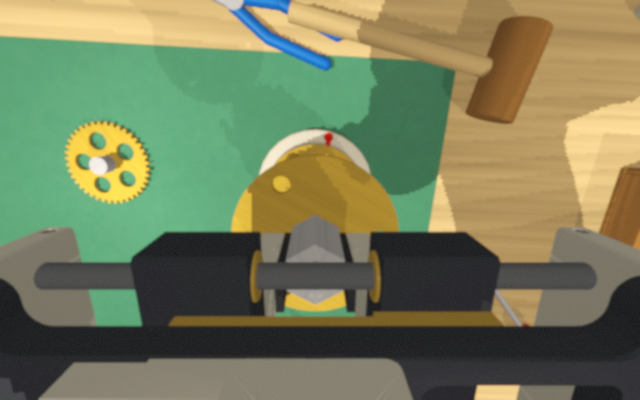

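```bash
python3 - <<'E'
from h import *
from scipy.optimize import least_squares
for n,ar in(('scene4.png',(223+208/5,160+262/5)),('side4.png',(307+(605-400)/5,133+250/5))):
    c=load(n); P=cloud(c); hsv=cv2.cvtColor(c['pixels'],cv2.COLOR_BGR2HSV)
    m=cv2.inRange(hsv,(15,110,40),(32,255,255))>0
    m&=(abs(P[...,2]-.15)<.012)&(np.hypot(P[...,0]-.596,P[...,1]+.155)<.075)
    h=hull(m); p=np.array([ray(c,a,b,.151)[:2] for a,b in h]); 
    s=least_squares(lambda q:np.hypot(*(p-q).T)-.052,[.596,-.155],loss='soft_l1',f_scale=.001)
    print(n,m.sum(),np.median(P[m],0).round(4),'circ',np.round(circ(p),4),s.x.round(4))
    R,t=pose(c); 
    # arbor: ray direction; lateral offset of plate axis against arbor ray
    a=ray(c,*ar,.115)[:2]; cam=(-R.T@t)[:2]; d=(a-cam)/np.linalg.norm(a-cam); lat=np.array([-d[1],d[0]])
    print('lateral plate-arbor mm',1000*(s.x-a)@lat,1000*(np.array(circ(p)[:2])-a)@lat,'TCP-arbor',1000*(np.array([.5963,-.1548])-a)@lat, lat.round(2))
E
```

```text
scene4.png 551 [ 0.6123 -0.1403  0.1494] circ [ 0.6011 -0.1503  0.0539] [ 0.6017 -0.1485]
lateral plate-arbor mm 2.030454973640308 2.2311938697094384 TCP-arbor -0.1883068535693772 [ 0.9  -0.43]
side4.png 370 [ 0.578  -0.1714  0.1507] circ [ 0.5921 -0.1584  0.0538] [ 0.5911 -0.1591]
lateral plate-arbor mm 0.8722453121850611 0.7522543348620895 TCP-arbor 0.7535926826030812 [-0.65  0.76]
```

apply_moves(slide=[[0,0,0.05],[0,0,0.05],[0,0,0.04],[0,0,0.03],[0,0,0]], turn=[[0,0,0],[0,0,0],[0,0,0],[0,0,0],[0,0,0]], jaw=[1,1,1,1,1])

```text
time_s: 7.45
tcp_pos: [0.5962, -0.1555, 0.1611]
eef_rot: [-180.0, 0.0, 3.0]
contact_force: [-0.1, 0.6, -3.7]
gripper_width: 0.0276
```

apply_moves(slide=[[0,0,0.02],[0,0,0.02],[0,0,0]], turn=[[0,0,0],[0,0,0],[0,0,0]], jaw=[1,1,1])

```text
time_s: 7.75
tcp_pos: [0.5964, -0.1554, 0.1572]
eef_rot: [-180.0, 0.0, 3.0]
contact_force: [-1.0, -0.2, -3.5]
gripper_width: 0.0276
```

apply_moves(slide=[[0,0,0.02],[0,0,0.02],[0,0,0]], turn=[[0,0,0],[0,0,0],[0,0,0]], jaw=[1,1,1])

```text
time_s: 8.05
tcp_pos: [0.5961, -0.1553, 0.153]
eef_rot: [-180.0, 0.1, 3.0]
contact_force: [-1.4, 2.1, -4.6]
gripper_width: 0.0277
```

```bash
python3 - <<'E'
from h import *
a=cap('scene','scene5.png');b=cap('side','side5.png');s=r.get_state(); print(s['time_s'],s['tcp_pos'],s['contact_force'],s['moment'])
def crop(c,x,y,w,h,W,H): return cv2.resize(c['pixels'][y:y+h,x:x+w],(W,H),interpolation=cv2.INTER_CUBIC)
cv2.imwrite('pics/c5.png',np.hstack([crop(a,223,160,80,80,400,400),crop(b,307,133,80,80,400,400)]))
E
```

```text
8.15 [ 0.59611926 -0.15529706  0.15312444] [-1.53616323  1.14799943 -3.30164772] [ 0.52205429  0.66227908 -0.00666844]
```

View pics/c5.png

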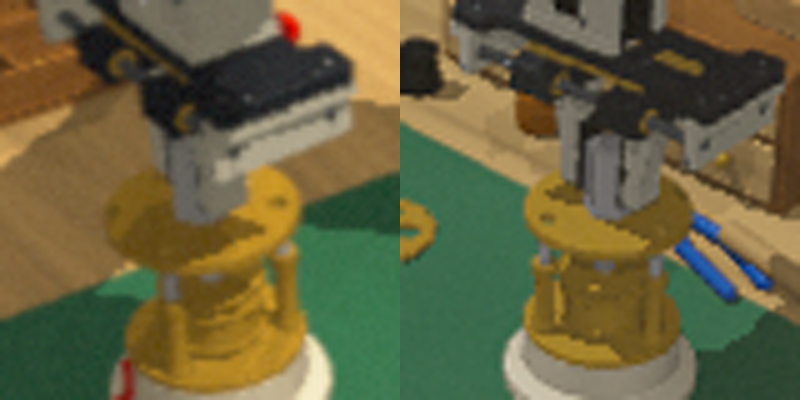

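The sleeve's bore is on the arbor. Small side loads show it is slightly off axis, so I'll ease about 0.4 mm towards -x, +y and carry on down.

apply_moves(slide=[[-0.004,-0.004,0],[0,0,0.02],[0,0,0.02],[0,0,0]], turn=[[0,0,0],[0,0,0],[0,0,0],[0,0,0]], jaw=[1,1,1,1])

```text
time_s: 8.55
tcp_pos: [0.5961, -0.155, 0.1492]
eef_rot: [-180.0, 0.0, 3.0]
contact_force: [-0.9, 0.3, -4.4]
gripper_width: 0.0279
```

apply_moves(slide=[[0,0,0.02],[0,0,0.02],[0,0,0]], turn=[[0,0,0],[0,0,0],[0,0,0]], jaw=[1,1,1])

```text
time_s: 8.85
tcp_pos: [0.5961, -0.155, 0.1452]
eef_rot: [-180.0, 0.0, 3.0]
contact_force: [-1.5, 0.8, -4.6]
gripper_width: 0.0278
```

apply_moves(slide=[[-0.005,-0.002,0],[0,0,0.01],[0,0,0.01],[0,0,0]], turn=[[0,0,0],[0,0,0],[0,0,0],[0,0,0]], jaw=[1,1,1,1])

```text
time_s: 9.25
tcp_pos: [0.5958, -0.1549, 0.1435]
eef_rot: [180.0, -0.0, 3.0]
contact_force: [-0.4, 0.4, -3.3]
gripper_width: 0.0276
```

apply_moves(slide=[[0,0,0.01],[0,0,0.01],[0,0,0]], turn=[[0,0,0],[0,0,0],[0,0,0]], jaw=[1,1,1])

```text
time_s: 9.55
tcp_pos: [0.5956, -0.1549, 0.1414]
eef_rot: [-180.0, 0.0, 3.0]
contact_force: [-0.6, -0.1, -3.8]
gripper_width: 0.0276
```

apply_moves(slide=[[0,0,0.01],[0,0,0.01],[0,0,0]], turn=[[0,0,0],[0,0,0],[0,0,0]], jaw=[1,1,1])

```text
time_s: 9.85
tcp_pos: [0.5956, -0.1549, 0.1394]
eef_rot: [-180.0, 0.0, 3.0]
contact_force: [-0.2, -0.1, -3.6]
gripper_width: 0.0277
```

apply_moves(slide=[[0,0,0.01],[0,0,0.01],[0,0,0]], turn=[[0,0,0],[0,0,0],[0,0,0]], jaw=[1,1,1])

```text
time_s: 10.15
tcp_pos: [0.5955, -0.1549, 0.1374]
eef_rot: [-180.0, 0.0, 3.0]
contact_force: [-0.2, 0.0, -3.8]
gripper_width: 0.0275
```

apply_moves(slide=[[0,0,0.01],[0,0,0.01],[0,0,0]], turn=[[0,0,0],[0,0,0],[0,0,0]], jaw=[1,1,1])

```text
time_s: 10.45
tcp_pos: [0.5956, -0.1549, 0.1354]
eef_rot: [-180.0, 0.0, 3.0]
contact_force: [-0.2, 0.4, -3.7]
gripper_width: 0.0282
```

```bash
python3 - <<'E'
from h import *
a=cap('scene','scene6.png');b=cap('side','side6.png');s=r.get_state(); print(s['time_s'],s['tcp_pos'],s['contact_force'],s['moment'])
def crop(c,x,y,w,h,W,H): return cv2.resize(c['pixels'][y:y+h,x:x+w],(W,H),interpolation=cv2.INTER_CUBIC)
cv2.imwrite('pics/c6.png',np.hstack([crop(a,223,160,80,80,400,400),crop(b,307,133,80,80,400,400)]))
E
```

```text
10.55 [ 0.59562648 -0.15489765  0.13552396] [ 0.20635849  0.18020667 -3.04437488] [ 0.01192671  0.00313268 -0.02495042]
```

View pics/c6.png

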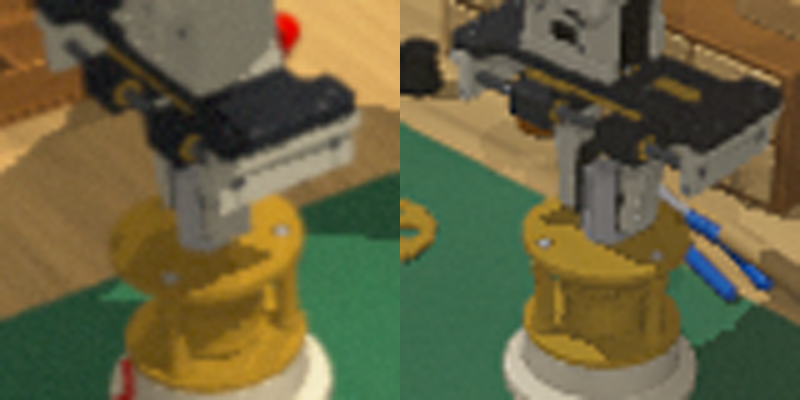

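The steel pins show in the holes at scene crop (170,278) and (282,232), with no contact load. I'll keep lowering gently.

apply_moves(slide=[[0,0,0.01],[0,0,0.01],[0,0,0.01],[0,0,0.01],[0,0,0]], turn=[[0,0,0],[0,0,0],[0,0,0],[0,0,0],[0,0,0]], jaw=[1,1,1,1,1])

```text
time_s: 11.05
tcp_pos: [0.5955, -0.1549, 0.1314]
eef_rot: [-180.0, 0.0, 3.0]
contact_force: [0.0, -0.1, -3.8]
gripper_width: 0.0278
```

apply_moves(slide=[[0,0,0.01],[0,0,0.01],[0,0,0]], turn=[[0,0,0],[0,0,0],[0,0,0]], jaw=[1,1,1])

```text
time_s: 11.35
tcp_pos: [0.5956, -0.1549, 0.1294]
eef_rot: [-180.0, 0.0, 3.0]
contact_force: [-0.1, 0.1, -3.3]
gripper_width: 0.0274
```

apply_moves(slide=[[0,0,0.01],[0,0,0]], turn=[[0,0,0],[0,0,0]], jaw=[1,1])

```text
time_s: 11.55
tcp_pos: [0.5956, -0.1549, 0.1284]
eef_rot: [-180.0, 0.0, 3.0]
contact_force: [-0.4, -0.8, -3.7]
gripper_width: 0.0275
```

apply_moves(slide=[[0,0,0.007],[0,0,0]], turn=[[0,0,0],[0,0,0]], jaw=[1,1])

```text
time_s: 11.75
tcp_pos: [0.5956, -0.1549, 0.1278]
eef_rot: [-180.0, 0.0, 3.0]
contact_force: [-0.4, -0.4, -4.0]
gripper_width: 0.0278
```

apply_moves(slide=[[0,0,0.005],[0,0,0]], turn=[[0,0,0],[0,0,0]], jaw=[1,1])

```text
time_s: 11.95
tcp_pos: [0.5957, -0.1549, 0.1275]
eef_rot: [180.0, -0.0, 3.0]
contact_force: [-0.2, 0.0, -3.0]
gripper_width: 0.028
```

apply_moves(slide=[[0,0,0.005],[0,0,0]], turn=[[0,0,0],[0,0,0]], jaw=[1,1])

```text
time_s: 12.15
tcp_pos: [0.5957, -0.1549, 0.1275]
eef_rot: [180.0, -0.0, 3.0]
contact_force: [-3.0, 1.4, 3.5]
gripper_width: 0.0281
```

The contact reading rose by 7 N with TCP z at 0.1275, so the underside is at about 0.096, the height expected for the shoulders. I'll unload a little, look, then release.

apply_moves(slide=[[0,0,-0.002],[0,0,0]], turn=[[0,0,0],[0,0,0]], jaw=[1,1])

```text
time_s: 12.35
tcp_pos: [0.5958, -0.1549, 0.1275]
eef_rot: [180.0, -0.0, 3.0]
contact_force: [-3.4, 2.2, 5.8]
gripper_width: 0.0278
```

```bash
python3 - <<'E'
from h import *
a=cap('scene','scene7.png');b=cap('side','side7.png');s=r.get_state(); print(s['time_s'],s['tcp_pos'],s['contact_force'],s['moment'])
def crop(c,x,y,w,h,W,H): return cv2.resize(c['pixels'][y:y+h,x:x+w],(W,H),interpolation=cv2.INTER_CUBIC)
cv2.imwrite('pics/c7.png',np.hstack([crop(a,223,160,80,80,400,400),crop(b,307,133,80,80,400,400)]))
E
```

```text
12.45 [ 0.5957653  -0.15487276  0.12750915] [-2.98617815  1.99240977  5.56441003] [ 5.66130006e-01  1.26035769e+00 -1.16363156e-03]
```

View pics/c7.png

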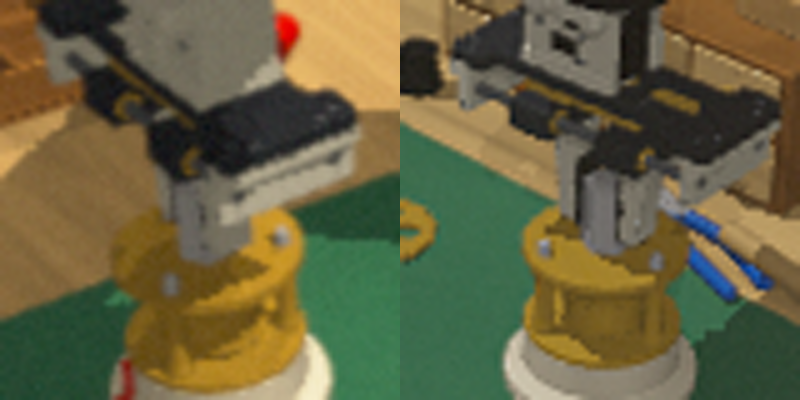

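Pins stand proud through the plate at (170,283) and (282,236). Releasing.

apply_moves(slide=[[0,0,0],[0,0,0],[0,0,0],[0,0,0],[0,0,0],[0,0,0]], turn=[[0,0,0],[0,0,0],[0,0,0],[0,0,0],[0,0,0],[0,0,0]], jaw=[0.65,0.6,0.55,0.5,0.45,0.4], newtons=5)

```text
time_s: 13.05
tcp_pos: [0.5957, -0.1549, 0.127]
eef_rot: [180.0, 0.0, 3.0]
contact_force: [-0.4, -0.7, -0.2]
gripper_width: 0.0506
```

apply_moves(slide=[[0,0,-0.03],[0,0,-0.05],[0,0,-0.1],[0,0,-0.2],[0,0,-0.3],[0,0,-0.3],[0,0,-0.2],[0,0,0]], turn=[[0,0,0],[0,0,0],[0,0,0],[0,0,0],[0,0,0],[0,0,0],[0,0,0],[0,0,0]], jaw=[0.4,0.4,0.4,0.4,0.4,0.4,0.4,0.4])

```text
time_s: 13.85
tcp_pos: [0.5974, -0.1552, 0.2499]
eef_rot: [179.9, -0.4, 3.0]
contact_force: [-0.1, -0.2, -0.1]
gripper_width: 0.0528
```

```bash
python3 - <<'E'
from h import *
a=cap('scene','scene8.png');b=cap('side','side8.png');w=cap('wrist','wrist8.png');s=r.get_state(); print(s['time_s'],s['tcp_pos'],s['contact_force'])
def crop(c,x,y,w,h,W,H): return cv2.resize(c['pixels'][y:y+h,x:x+w],(W,H),interpolation=cv2.INTER_CUBIC)
cv2.imwrite('pics/c8.png',np.hstack([crop(a,223,160,80,80,400,400),crop(b,307,133,80,80,400,400)]))
Q=[]
for n,c in(('scene',a),('side',b),('wrist',w)):
    P=cloud(c); hsv=cv2.cvtColor(c['pixels'],cv2.COLOR_BGR2HSV)
    m=(cv2.inRange(hsv,(15,110,40),(32,255,255))>0)&(abs(P[...,2]-.1)<.009)&(np.hypot(P[...,0]-.5955,P[...,1]+.155)<.06)
    p=P[m]; A=np.c_[p[:,:2]-[.5955,-.155],np.ones(len(p))]; k=np.linalg.lstsq(A,p[:,2],rcond=None)[0]
    h=hull(m); print(n,m.sum(),'tilt',k[:2].round(3),'z',k[2].round(4),np.round(circ(np.array([ray(c,*q,.102) for q in h])),4))
    m=(np.hypot(P[...,0]-.5955,P[...,1]+.155)<.014)&(P[...,2]>.135)&(P[...,2]<.16); print('sleeve top z',np.median(P[m][:,2]) if m.any() else None,P[m].mean(0).round(4))
    g=(cv2.inRange(hsv,(15,110,40),(32,255,255))>0)&(np.hypot(P[...,0]-.608,P[...,1]-.07)<.07)&(P[...,2]<.02)
    if g.sum(): h=hull(g); print('gear',np.round(circ(np.array([ray(c,*q,.004) for q in h])),4))
for n in('scene0.png','side0.png','wrist3.png'):
    c=load(n);P=cloud(c);hsv=cv2.cvtColor(c['pixels'],cv2.COLOR_BGR2HSV)
    g=(cv2.inRange(hsv,(15,110,40),(32,255,255))>0)&(np.hypot(P[...,0]-.608,P[...,1]-.07)<.07)&(P[...,2]<.02)
    h=hull(g); print('gear before',n,np.round(circ(np.array([ray(c,*q,.004) for q in h])),4))
E
```

```text
14.0 [ 0.59532832 -0.15477297  0.24511999] [0.61489398 0.48675344 0.02072695]
scene 572 tilt [-0.002 -0.017] z 0.1009 [ 0.5997 -0.1518  0.0536]
sleeve top z 0.144195764958959 [ 0.5967 -0.1539  0.1431]
gear [0.6106 0.0712 0.0445]
side 390 tilt [0.003 0.006] z 0.102 [ 0.5923 -0.1573  0.0538]
sleeve top z 0.14510596706350815 [ 0.5943 -0.1554  0.1445]
gear [0.6077 0.0699 0.0449]
wrist 6540 tilt [-0. -0.] z 0.1027 [ 0.5956 -0.1545  0.0519]
sleeve top z 0.14668357484886554 [ 0.5953 -0.155   0.1461]
gear [0.6084 0.0715 0.0445]
gear before scene0.png [0.6107 0.0712 0.0446]
gear before side0.png [0.6077 0.0699 0.0448]
gear before wrist3.png [0.6085 0.0716 0.0446]
```

View pics/c8.png

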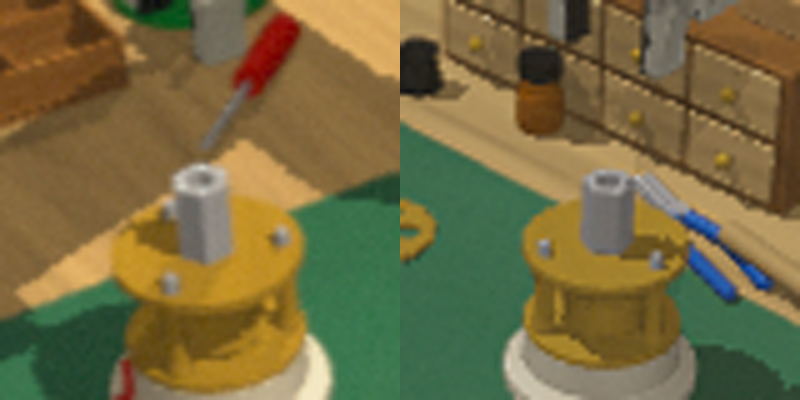

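View pics/wrist8.png

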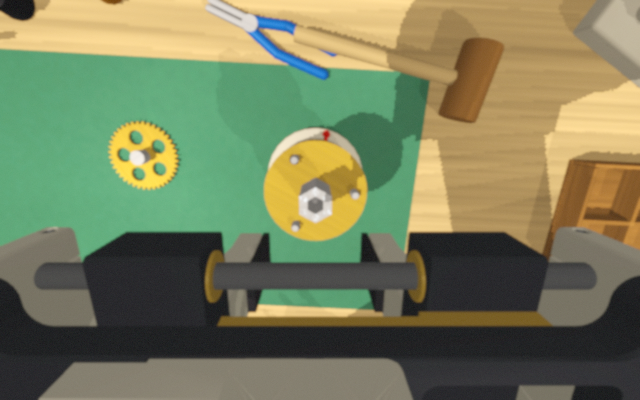

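All three pins are through the plate, the plate is level with its top at z ≈ 0.102, the gear hasn't moved and the gripper is clear. Handing in.

```bash
python3 -c "
from plant import r
print(r.close_job())"
```

```text
the job is handed in; nothing more can be done
None
```

I gripped the cover plate by its sleeve, slid it onto the arbor of the pale holder and turned it about 1.5° so its holes lined up with the pins. It is home on the pillar shoulders and released. I handed the job in at about 14 s; no verdict is reported.

- **Grip height:** I gripped 8 mm above the suggested point, so the fingers would clear the pins when they opened.
- **Forces:** The holes went over the pins with no measurable load. On seating, the readings showed the plate bearing on the movement with about 7 to 10 N.
- **Final position:** The wrist camera puts the plate centre within about 0.3 mm of the holder axis, level, with its top at z ≈ 0.102–0.103 m. That matches shoulders estimated at about 0.096 m, and all three pins show through the holes.
- **Surroundings:** The gear wheel measured the same before and after, to about 0.1 mm. The arm went nowhere near the green look-alikes, and the gripper ended about 0.12 m above its release height.
- **Disagreement:** The scene and side cameras put the plate centre up to about 5 mm away, in opposite directions from each other. Their circle fits came out about 2 mm too large, so I took this as an error of the coarse fit.

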